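# Fit the beater and the lid on the food processor

## Robot

A 6-joint arm with a two-finger parallel gripper is mounted at the origin on the work surface. World frame = base frame: x ahead of the robot, y to its left, z up, the work surface at z = 0. Lengths are in mm, angles in rad, forces in N, time in s.
With the tool pointing down it reaches from about 425 to 925 mm from the base axis. Payload 12.5 kg.
Tool frame: the origin (TCP) lies midway between the tips of the shut fingers; the grasp point (between the pads) lies arm.pinch_z behind it (arm.pinch_z is the distance from the TCP to the grasp point, in mm); z points along the fingers, x is the direction in which the jaws open and shut, and the axes are right-handed (so a half turn about z gives the same grasp; the last joint's range is limited). The gripper opens to 85 mm and grips with 20 to 120 N. Pads are 22 mm wide; open, the fingers measure 114 mm over their backs; the gripper's body (76 mm by 85 mm) begins 54 mm behind the grasp point. The pads swing forward as they close: fully open they stand 13 mm farther back than shut.
Start: joints at [-1.373, 0.491, 1.559, -0, 1.092, -0.106], TCP at [186.99, -596.389, 231.327] pointing down, gripper open.
Joint ranges: [-3.1, 3.1], [-0.84, 2.19], [0.05, 2.79], [-1.13, 4.28], [0.06, 2.93], [-2.69, 2.69]. Speed limits (rad/s): [2.22, 2.22, 2.79, 3.14, 3.14, 3.14].

## Interface

Orientations are given as a unit quaternion [w, x, y, z].
In Python, from rig import arm, optics gives the robot as it stands.
- The arm moves only by the tool jog_arm, never from a script. Its argument "plan" is a list that holds one entry, the list of rows, each a list of 5 numbers: the opening, from 0 (shut) to 1 (fully open), then the shift along the world's x, y, z in m, then the turn about the world's z in rad. A call has 1 to 8 rows; each row is the pose to reach, as a shift and turn from the pose commanded when the call began; what a row does not reach only later rows make up. A row lasts 1/12 s, in which the tool goes at most 41.7 mm and 7.16 degrees, less where a joint would pass 70% of its speed; a pose out of reach is approached as far as the arm can. A call with a gripper value outside its range is refused whole. The fingers move at their own pace and stop on an object; "squeeze" is the grip in N (left out, the last holds). Time passes only in rows, so rows that repeat a pose let the fingers close. It gives the time, the measured TCP pose, the force and the opening at its end, in the units of the state.
- arm.read_state(): the state, without advancing time (a new reading comes with each control period).
- optics.capture(name): name is "scene" or "top"; returns a dict with "img" (420x560x3 uint8, red, green, blue), "mtx" (3x3 intrinsics, pixels), "D" ([k1, k2, p1, p2, k3] as OpenCV has them; the pictures are not rectified), "camera_from_world" (4x4, takes a point from world to camera coordinates). Camera axes: x right, y up, looking along -z (the intrinsics and any distortion apply to the point x, -y, -z); pixel columns grow to the right and rows downward; lengths in mm; the calibration is good to about 2 mm. A picture is of the moment at which its call begins. There is no depth.
- arm.hand_in(): hands the job in, once; it reports no verdict.
The state is a dict: "t": time; "joints": joint angles; "dq": joint speeds; "effort": joint torques, N m; "tool_pos": TCP position; "tool_rot": TCP orientation; "wrist_force": force on the tool from outside, world axes, zero at the start; "ft_torque": the same for the moment, N m; "grip_width": finger opening in mm.
Only numpy, scipy, OpenCV 4.12 (cv2) and the standard library are available. Lean on these libraries where they do the work, as an engineer would, in place of code of your own. Each camera call takes 0.05 s, during which the arm holds its last target. There are 200 camera calls.

## Task

Make the food processor ready for whipping cream: take the beater from its wooden stand, put its grooved foot into the drive hole at the middle of the bowl and turn it until it drops fully home, standing upright. Then press the lid onto the bowl until it snaps down all round, and let go. Leave the mugs, the sugar jar and the plates where they are.

Things in the scene. Friction and masses are not known exactly. Their poses are not given: they have to be found in the camera images.
- processor: Fixed food processor: round white motor base 184 mm across with a black dial on its side and an open steel bowl on top. Origin at the centre of its underside; x points away from the dial, z up. The bowl is 150 mm wide inside, 158 mm outside, 70 mm deep; the rim is 150 mm above the table.
- drive_floor (a point): Centre of the floor of the drive hole, 50 mm above the table, on the bowl's axis; z up. The hole is round, 40 mm across, 30 mm deep. Four keys, 90 degrees apart (7 mm wide, reaching inward to 13 mm from the axis) stand on this floor, 22 mm tall: a foot that is not lined up stops on them, 22 mm above the floor.
- drive_mouth (a point): Centre of the hole's mouth in the bowl's floor, 30 mm above drive_floor, with a black funnel collar (56 mm across, 5 mm high) round it. The key tops lie 8 mm below it. The angle of the keys differs each time and is not given: see it from above or feel it. They sit on the motor's rotor, which stays put under light rubbing (it needs about 0.5 N m to turn).
- bowl_rim (a point): Centre of the bowl's rim, on the axis of the drive hole, 100 mm above drive_floor; z up. Four white sprung roller catches, 90 degrees apart, stand 5 mm out of the bowl's outer wall just below the rim.
- beater_grip (a point): Centre of the grip bar at the top of the beater (white plastic, 92 mm tall, about 0.25 kg, two steel blades 110 mm tip to tip along y, 32 mm below this point). Bar: 14 mm thick along x, 46 mm long along y, 30 mm tall; z up. 77 mm above the foot's bottom. It starts upright in the stand, this point 87 mm above the table. Home, it is 77 mm above drive_floor, 23 mm below the rim.
- beater_foot (a point): Centre of the bottom of the beater's foot: a shaft 36 mm across, 30 mm long, with four lengthwise grooves 10 mm wide along x, -x, y and -y (axes as the grip bar's). Every quarter turn fits: pressed lightly and turned slowly, it meets the keys within 90 degrees either way (when lined up within about 5 degrees) and goes down 22 mm. Home, it stands on drive_floor.
- lid_knob (a point): Grip point of the lid's black round knob (32 mm across, 40 mm tall), 23 mm above the lid's top plate, 17 mm below the knob's top; z up. The round grey lid is 178 mm across, about 0.2 kg, with an 18 mm skirt that goes over the bowl's outside. It starts skirt down, flat on the table, this point 46 mm above it. Its turn angle does not matter.
- lid_plate (a point): Centre of the underside of the lid's plate, 28 mm below lid_knob. Laid on the bowl the lid rests on the catches, this point about 14 mm above bowl_rim; a centred push of about 10 to 20 N snaps it down until the plate lies on the rim. It cannot close over a beater that is not home.
- stand: Fixed round wooden stand, 110 mm across, 40 mm tall, with a plain round hole 41 mm across and 30 mm deep, in which the beater stands at the start. Origin at the centre of its underside.
- mug_a_mid (a point): Middle of a white mug, 80 mm across, 95 mm tall; bystander.
- mug_b_mid (a point): Middle of a second white mug, the same; bystander.
- sugar_jar_mid (a point): Middle of a glass sugar jar, 72 mm across, 110 mm tall; bystander.
- plates_mid (a point): Middle of a stack of white plates, 180 mm across, 53 mm tall; bystander.
Things that resemble listed ones, but are neither listed nor needed, are in the scene too. Of the things that look like the part that bears beater_grip, the middle-sized one is meant.

How it is judged (in metres and radians):
On the way:
1. the beater's foot has dropped fully home in the drive hole, with no lid on the bowl yet (z of beater_foot in the frame of drive_floor below 0.003 m and horizontal distance between beater_foot and drive_floor below 0.005 m and angle between beater_foot's own z axis and vertical below 0.12 rad and distance between lid_knob and bowl_rim above 0.06 m), for 0.2 s.
At the end, for the whole second after the job is handed in: The beater stands upright (within 7 degrees) in the drive hole with its foot within 3 mm of the hole's floor and 5 mm of its axis; the lid is snapped down: level within 2.3 degrees, its knob point within 6 mm of the bowl's axis and 24 to 31 mm above the rim; both at rest (z of beater_foot in the frame of drive_floor below 0.003 m and horizontal distance between beater_foot and drive_floor below 0.005 m and angle between beater_foot's own z axis and vertical below 0.12 rad and z of lid_knob in the frame of bowl_rim between 0.024 and 0.031 m and horizontal distance between lid_knob and bowl_rim below 0.006 m and angle between lid_knob's own z axis and vertical below 0.04 rad and linear speed of each of lid, beater below 0.02 m/s); the robot touches nothing.
It fails at once if a mug, the sugar jar or the plates shifted by more than 30 mm or tipped (distance of any of mug_a_mid, mug_b_mid, sugar_jar_mid, plates_mid from where it was at the start of the episode above 0.03 m or angle between any of mug_a_mid, mug_b_mid, sugar_jar_mid, plates_mid's own z axis and vertical above 0.5 rad).
It also fails if it takes over 72 s, if anything falls off the work surface, if the arm or the gripper's body presses on something with over 40 N, if the wrist force passes 120 N, or if a joint passes its speed limit or range.

## Working session

There is one attempt and no reset: what is moved stays moved. The work goes in short steps, Python scripts to look and compute and a tool call to move; the robot and the scene stay as the last step left them, time stands still between calls to the robot, and variables do not carry over. Pictures are saved under pics/ and viewed, about 8 in all and at most 12, crops included, and the job is handed in when it is done.

Besides the shell and the picture viewer there is one more tool, called after ">>>" as name([rows], argument=value, ...), one row to a line, values as JSON. jog_arm: Moves the arm, as the interface text tells. Its arguments: {"type":"object","properties":{"plan":{"type":"array","items":{"type":"array","items":{"type":"array","items":{"type":"number"}}}},"squeeze":{"type":"number"}},"required":["plan"]}

```bash
mkdir -p pics
cat > h.py <<'E'
import numpy as np, cv2
from rig import arm, optics
def shot(n,save=None):
    c=optics.capture(n)
    if save: cv2.imwrite('pics/'+save,c['img'][:,:,::-1])
    return c
def ray(c,uv):
    p=cv2.undistortPoints(np.array([[uv]],float),np.array(c['mtx'],float),np.array(c['D'],float))[0,0]
    T=np.array(c['camera_from_world']);R=T[:3,:3];o=-R.T@T[:3,3]
    return o,R.T@np.array([p[0],-p[1],-1.])
def plane(c,uv,z):
    o,d=ray(c,uv);return o+d*(z-o[2])/d[2]
def two(c1,u1,c2,u2):
    o1,d1=ray(c1,u1);o2,d2=ray(c2,u2)
    s=np.linalg.lstsq(np.c_[d1,-d2],o2-o1,rcond=None)[0]
    a=o1+s[0]*d1;b=o2+s[1]*d2;return (a+b)/2,np.linalg.norm(a-b)
def proj(c,X):
    T=np.array(c['camera_from_world']);p=T[:3,:3]@np.array(X,float)+T[:3,3]
    return cv2.projectPoints(np.array([[p[0],-p[1],-p[2]]]),np.zeros(3),np.zeros(3),np.array(c['mtx'],float),np.array(c['D'],float))[0][0,0]
E
python3 - <<'E'
from h import *
for n in('scene','top'):
    c=shot(n,n+'0.png');o,d=ray(c,(280,210));print(n,o.round(),d.round(2),np.array(c['mtx']).round(1).tolist(),c['D'])
print(arm.pinch_z,arm.read_state())
E
```

```text
scene [1360. -513.  703.] [-0.73  0.39 -0.56] [[445.2, 0.0, 278.7], [0.0, 445.2, 212.7], [0.0, 0.0, 1.0]] [-0.00026924  0.          0.          0.          0.        ]
top [ 298.  -86. 1413.] [ 0.19  0.01 -0.98] [[480.3, 0.0, 280.5], [0.0, 480.3, 204.3], [0.0, 0.0, 1.0]] [0.05413015 0.         0.         0.         0.        ]
18.700000000000003 {'t': 0.1, 'joints': array([-1.37260098e+00,  4.91493374e-01,  1.55939941e+00,  2.19000631e-05,
        1.09170225e+00, -1.05585129e-01]), 'dq': array([-0.00033578, -0.00075995, -0.00029166,  0.00101048, -0.00052473,
       -0.00037558]), 'effort': array([ 1.43081739e-03, -6.19446087e+01, -2.62026769e+01, -1.75832943e-04,
        2.90547847e-03, -5.80438609e-06]), 'tool_pos': array([ 186.95102998, -596.17079999,  230.78609088]), 'tool_rot': array([-3.44791088e-04,  8.05952773e-01, -5.91979626e-01, -3.63876116e-04]), 'wrist_force': array([ 0.23955184,  0.05068055, -0.03864448]), 'ft_torque': array([-0.00333816, -0.07804091, -0.03582716]), 'grip_width': 85.56143666965708}
```

View pics/scene0.png

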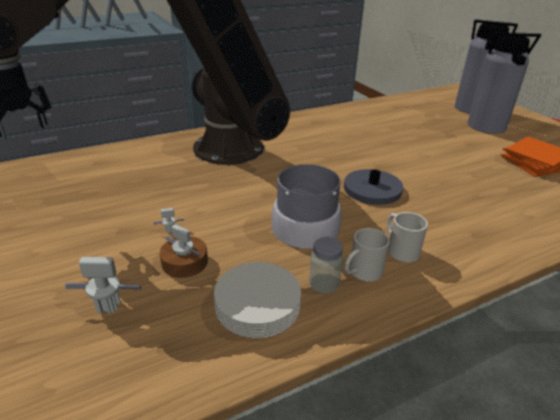

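View pics/top0.png

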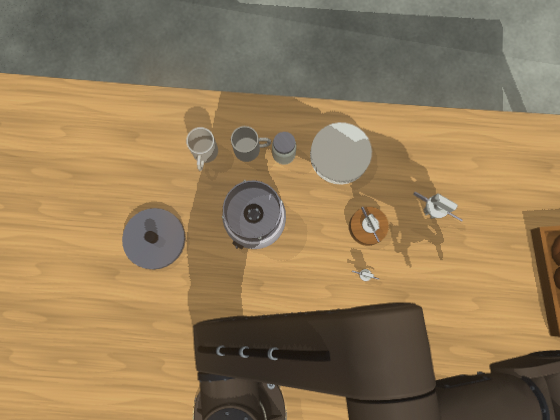

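The scene view shows the stand with its beater at about (183,245), the bowl at (308,190) and the lid at (374,185). The top view shows the stand at (369,225), the bowl at (254,215) and the lid at (153,238). I'll enlarge these.

Run:
```python
from h import *
a=cv2.imread('pics/top0.png');b=cv2.imread('pics/scene0.png')
def cr(i,u,v,w,h,s): return cv2.resize(i[v:v+h,u:u+w],None,fx=s,fy=s,interpolation=cv2.INTER_CUBIC)
m=np.vstack([np.hstack([cr(a,340,195,60,60,5),cr(a,215,175,80,60,5)]),np.hstack([cr(b,150,205,70,75,4),cr(a,115,200,75,75,4)])if 0 else np.hstack([cr(b,155,215,60,60,5),cr(b,335,160,80,60,5)])])
cv2.imwrite('pics/m1.png',m)
t=optics.capture('top')
for n,uv,z in[('stand',(369,225),40),('grip',(370,224),100),('bowl',(254,213),80),('rim',(253,211),150),('lid',(153,238),18),('knob',(151,237),63),('muga',(201,146),95),('mugb',(245,144),95),('jar',(284,147),110),('plates',(341,152),53),('big',(440,205),80),('small',(366,275),50)]: print(n,plane(t,uv,z).round())
```

```text
stand [ 537. -328.   40.]
grip [ 530. -320.  100.]
bowl [539.   4.  80.]
rim [531.   2. 150.]
lid [453. 294.  18.]
knob [451. 288.  63.]
muga [718. 171.  95.]
mugb [735.  47.  95.]
jar [730. -66. 110.]
plates [ 746. -234.   53.]
big [ 603. -517.   80.]
small [ 393. -323.   50.]
```

View pics/m1.png

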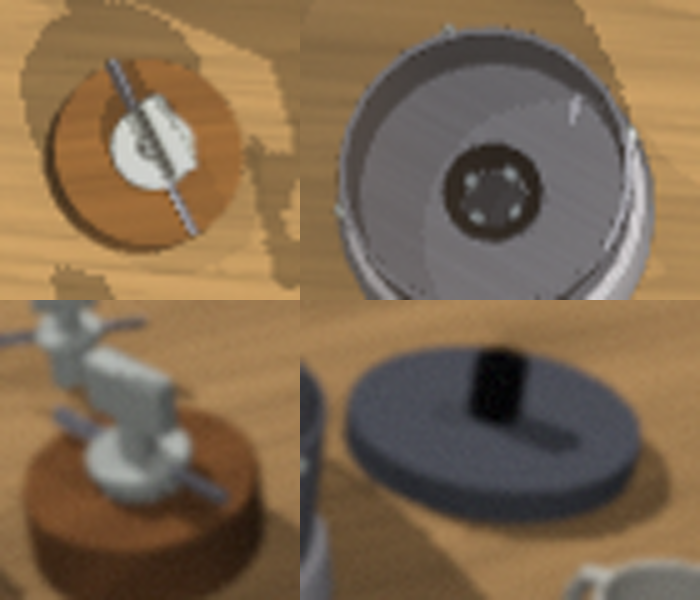

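Run:
```python
from h import *
t=optics.capture('top');s=optics.capture('scene')
T=lambda x,y:(340+x/5-.4,195+y/5-.4)
B=lambda x,y:(215+(x-300)/5-.4,175+y/5-.4)
S=lambda x,y:(155+x/5-.4,215+(y-300)/5-.4)
S2=lambda x,y:(335+(x-300)/5-.4,160+(y-300)/5-.4)
a=plane(t,T(110,62),55);b=plane(t,T(195,235),55);print('blade',a,b,(a+b)/2,np.linalg.norm(a-b),np.degrees(np.arctan2(*(b-a)[1::-1])))
for p,q in[((55,410),(110,62)),((225,498),(195,235)),((131,370),(172,125))]: print('two',two(s,S(*p),t,T(*q)))
print('stand disc top',plane(t,T(144,153),40), 'bar top', plane(t,T(172,125),102))
K=np.array([plane(t,B(*p),72) for p in[(470,181),(510,172),(517,211),(477,217)]]);c=K.mean(0);print('keys',c,[ (np.linalg.norm(k-c).round(1),np.degrees(np.arctan2(*(k-c)[1::-1])).round(1)) for k in K])
print('collar',plane(t,B(493,193),85))
# blade tips in scene check
print('knob top',two(s,S2(500,351),t,(151.3,236.6)))
img=t['img'];h=cv2.cvtColor(img,cv2.COLOR_RGB2HSV);g=img.max(2)
def blob(m,box):
    z=np.zeros_like(m);u,v,w,hh=box;z[v:v+hh,u:u+w]=m[v:v+hh,u:u+w]
    cs=cv2.findContours(z,0,2)[0];return max(cs,key=cv2.contourArea)
m=((h[:,:,1]<80)).astype('u1')*255
cn=blob(m,(115,200,75,75));print('lid el',cv2.fitEllipse(cn),plane(t,cv2.fitEllipse(cn)[0],12))
m=(g<35).astype('u1')*255
cn=blob(m,(235,195,38,38));e=cv2.minEnclosingCircle(cn);print('collar',e,plane(t,e[0],85))
cn=blob(m,(140,226,25,25));print('knob',cv2.boundingRect(cn),cv2.minEnclosingCircle(cn))
```

```text
blade [ 585.32332058 -301.67314648   55.        ] [ 489.1831163  -353.98958467   55.        ] [ 537.25321844 -327.83136557   55.        ] 109.45295146319961 -151.44637506121714
two (array([ 567.18770412, -330.03870787,  100.98146978]), np.float64(72.91556408269494))
two (array([ 510.42149368, -323.30120183,    7.48459159]), np.float64(84.5001752564204))
two (array([ 542.60037093, -327.82489919,  104.53451582]), np.float64(3.207647755628069))
stand disc top [ 536.49307768 -325.95894633   40.        ] bar top [ 542.62127322 -329.84818956  102.        ]
keys [538.23474714   6.26316531  72.        ] [(np.float64(15.7), np.float64(63.1)), (np.float64(16.3), np.float64(-30.0)), (np.float64(16.2), np.float64(-119.6)), (np.float64(15.6), np.float64(148.2))]
collar [537.14941629   5.76453838  85.        ]
knob top (array([453.09077841, 288.44231086,  68.38603228]), np.float64(6.773326020857043))
lid el ((153.06369018554688, 238.39639282226562), (59.979251861572266, 62.41747283935547), 62.5125732421875) [452.7851827  295.22737054  12.        ]Traceback (most recent call last):
  File "<stdin>", line 21, in <module>
  File "<stdin>", line 17, in blob
ValueError: max() iterable argument is empty
```

The bar top triangulates to z≈104 (expected 102), the blade span to 109 mm (expected 110), and the key angle is about 60° mod 90. The beater axis is at about (537.5, -328) with the bar at 28.6°. I'll approach it now.

>>> jog_arm([
  [[0.6, 0.04, 0.03, 0, 0.05], [0.6, 0.35, 0.268, -0.03, 0.195], [0.6, 0.35, 0.268, -0.03, 0.195], [0.6, 0.35, 0.268, -0.03, 0.195], [0.6, 0.35, 0.268, -0.03, 0.195], [0.6, 0.35, 0.268, -0.03, 0.195], [0.6, 0.35, 0.268, -0.03, 0.195], [0.6, 0.35, 0.268, -0.03, 0.195]],
], squeeze=50)

```text
t: 0.92
tool_pos: [452.4, -392.8, 209.4]
tool_rot: [0.0, 0.86, -0.511, 0.0]
wrist_force: [-0.4, -0.5, 0.8]
grip_width: 51.4
```

>>> jog_arm([
  [[0.6, 0.06, 0.045, -0.02, 0], [0.6, 0.06, 0.045, -0.04, 0], [0.6, 0.06, 0.045, -0.06, 0], [0.6, 0.06, 0.045, -0.06, 0], [0.6, 0.06, 0.045, -0.06, 0]],
])

```text
t: 1.33
tool_pos: [510.8, -349.0, 148.9]
tool_rot: [-0.0, 0.86, -0.51, -0.001]
wrist_force: [-0.1, 0.2, 0.8]
grip_width: 51.1
```

Run:
```python
from h import *
s=arm.read_state();print(s['tool_pos'],s['dq'].round(3),s['tool_rot'])
q=s['tool_rot'];print(np.degrees(2*np.arctan2(q[2],q[1])))
t=shot('top');c=shot('scene')
a=t['img'][190:260,330:410,::-1];b=c['img'][190:280,130:240,::-1]
m=np.hstack([cv2.resize(a,(400,350),interpolation=2),cv2.resize(b,(400,327),interpolation=2)[:350] if 0 else cv2.resize(b,(400,350),interpolation=2)])
cv2.imwrite('pics/m2.png',m)
```

```text
[ 510.80167772 -349.026422    148.87471619] [-0.027 -0.037 -0.028 -0.     0.009 -0.002] [-1.01316085e-04  8.59954666e-01 -5.10369179e-01 -1.12422566e-03]
-61.376890715028075
```

View pics/m2.png

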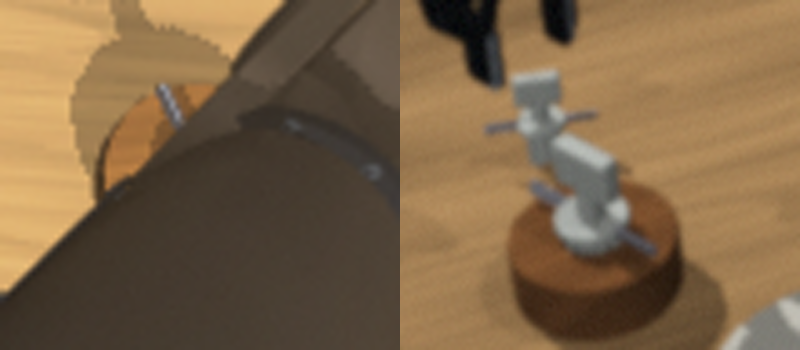

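The crop shows the fingers still short of the beater, whose bar and blades are clear in the scene view. Next I'll align over it and then descend.

>>> jog_arm([
  [[0.6, 0.0265, 0.021, 0, 0], [0.6, 0.0265, 0.021, 0, 0], [0.6, 0.0265, 0.021, 0, 0], [0.6, 0.0265, 0.021, -0.025, 0], [0.6, 0.0265, 0.021, -0.05, 0], [0.6, 0.0265, 0.021, -0.075, 0], [0.6, 0.0265, 0.021, -0.075, 0], [0.6, 0.0265, 0.021, -0.075, 0]],
])

```text
t: 2.1
tool_pos: [536.8, -329.2, 74.8]
tool_rot: [0.0, 0.859, -0.511, -0.001]
wrist_force: [-0.3, -0.9, 0.3]
grip_width: 51.2
```

>>> jog_arm([
  [[0.05, 0, 0, 0, 0], [0.05, 0, 0, 0, 0], [0.05, 0, 0, 0, 0], [0.05, 0, 0, 0, 0], [0.05, 0, 0, 0, 0], [0.05, 0, 0, 0, 0]],
])

```text
t: 2.6
tool_pos: [538.1, -328.8, 76.0]
tool_rot: [0.0, 0.86, -0.511, 0.001]
wrist_force: [-0.9, -0.9, 7.4]
grip_width: 13.0
```

>>> jog_arm([
  [[0.05, 0, 0, 0.02, 0], [0.05, 0, 0, 0.05, 0], [0.05, 0, 0, 0.09, 0], [0.05, 0, 0, 0.13, 0], [0.05, 0, 0, 0.17, 0], [0.05, 0, 0, 0.18, 0], [0.05, 0, 0, 0.18, 0], [0.05, 0, 0, 0.18, 0]],
])

```text
t: 3.27
tool_pos: [537.2, -328.0, 254.0]
tool_rot: [0.0, 0.86, -0.511, -0.0]
wrist_force: [0.7, -0.2, -2.4]
grip_width: 13.2
```

Run:
```python
from h import *
s=arm.read_state();print(s['tool_pos'],s['wrist_force'],s['grip_width'])
c=shot('scene');p=proj(c,s['tool_pos']);print(p)
u,v=int(p[0]),int(p[1]);b=c['img'][v-60:v+60,u-80:u+80,::-1]
print(u-80,v-60)
cv2.imwrite('pics/m3.png',cv2.resize(b,None,fx=5,fy=5,interpolation=2))
```

```text
[ 537.21694746 -328.01314481  253.98811323] [ 0.68960245 -0.19238931 -2.39295497] 13.197759258802957
[171.89238308 169.15046219]
91 109
```

View pics/m3.png

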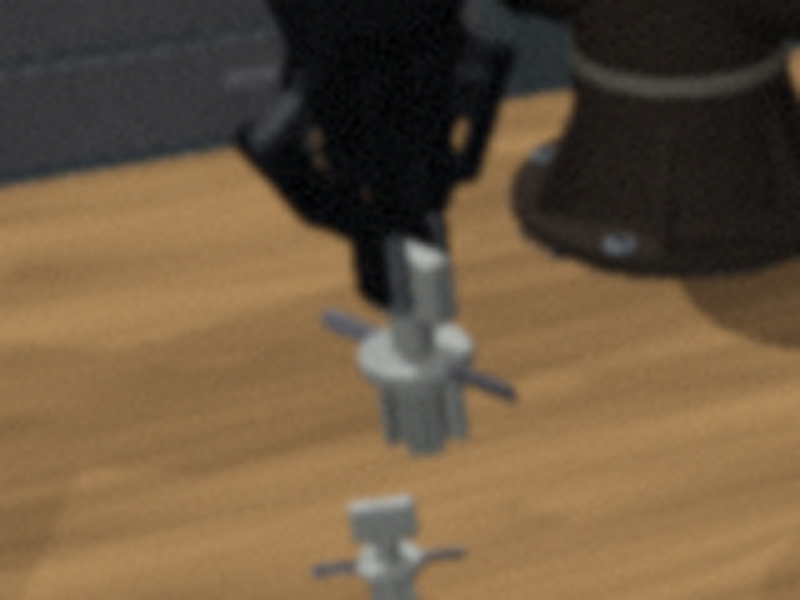

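Run:
```python
from h import *
c=shot('scene')
C=lambda x,y:(91+x/5-.4,109+y/5-.4)
for z in (230,233,236):
    a=plane(c,C(325,318),z);b=plane(c,C(513,396),z);print(z,a.round(1),b.round(1),((a+b)/2).round(1),np.linalg.norm(a-b).round(1),np.degrees(np.arctan2(*(a-b)[1::-1])).round(1))
print(plane(c,C(425,436),188).round(1),proj(c,[537.2,-328,188]),C(425,436))
# rim ellipse / collar check unavailable; bowl rim in scene view handled later
```

```text
230 [ 491.9 -353.6  230. ] [ 588.7 -301.1  230. ] [ 540.3 -327.4  230. ] 110.1 -151.6
233 [ 497.4 -354.6  233. ] [ 593.6 -302.5  233. ] [ 545.5 -328.5  233. ] 109.4 -151.6
236 [ 502.9 -355.6  236. ] [ 598.5 -303.8  236. ] [ 550.7 -329.7  236. ] 108.7 -151.6
[ 536.3 -327.1  188. ] [175.32095386 196.08803534] (175.6, 195.79999999999998)
```

The beater is held upright on the tool axis: the foot's rays land at (536,-327), the yaw is unchanged and the weight reads 2.4 N. I'll carry it over the bowl and turn it by +0.555 on the way.

>>> jog_arm([
  [[0.05, 0, 0.02, 0, 0.05], [0.05, 0, 0.06, 0, 0.15], [0.05, 0, 0.1, 0, 0.25], [0.05, 0, 0.14, 0, 0.35], [0.05, 0, 0.18, 0, 0.45], [0.05, 0, 0.22, 0, 0.555], [0.05, 0, 0.26, 0, 0.555], [0.05, 0, 0.28, 0, 0.555]],
])

```text
t: 4.03
tool_pos: [536.4, -44.6, 252.6]
tool_rot: [-0.0, 0.967, -0.254, -0.002]
wrist_force: [1.2, -0.5, -1.7]
grip_width: 13.3
```

>>> jog_arm([
  [[0.05, 0, 0.02, 0, 0], [0.05, 0, 0.04, 0, 0], [0.05, 0, 0.05, 0, 0], [0.05, 0, 0.05, 0, 0], [0.05, 0, 0.05, 0, 0]],
])

```text
t: 4.45
tool_pos: [537.4, 1.6, 253.5]
tool_rot: [0.0, 0.967, -0.255, -0.001]
wrist_force: [-0.3, 0.3, -2.9]
grip_width: 13.4
```

Run:
```python
from h import *
s=arm.read_state();q=s['tool_rot'];print(s['tool_pos'],np.degrees(2*np.arctan2(q[2],q[1])),s['dq'].round(3))
```

```text
[537.37748094   1.6137683  253.49675925] -29.567702805845183 [-0.024 -0.004 -0.006 -0.002  0.    -0.005]
```

>>> jog_arm([
  [[0.05, 0.0003, 0.0045, -0.02, 0], [0.05, 0.0003, 0.0045, -0.05, 0], [0.05, 0.0003, 0.0045, -0.075, 0], [0.05, 0.0003, 0.0045, -0.092, 0], [0.05, 0.0003, 0.0045, -0.092, 0], [0.05, 0.0003, 0.0045, -0.092, 0]],
])

```text
t: 4.95
tool_pos: [537.8, 5.2, 162.0]
tool_rot: [0.0, 0.967, -0.256, -0.001]
wrist_force: [-0.5, 0.8, -1.8]
grip_width: 13.3
```

Run:
```python
from h import *
s=arm.read_state();print(s['tool_pos'],s['wrist_force'])
t=shot('top');c=shot('scene')
a=t['img'][170:260,200:300,::-1];b=c['img'][120:250,255:365,::-1]
m=np.hstack([cv2.resize(a,(400,360),interpolation=2),cv2.resize(b,(400,473),interpolation=2)[:360]])
cv2.imwrite('pics/m4.png',m)
```

```text
[537.78567557   5.18463498 161.96317211] [-0.52861737  0.8296458  -1.75667217]
```

View pics/m4.png

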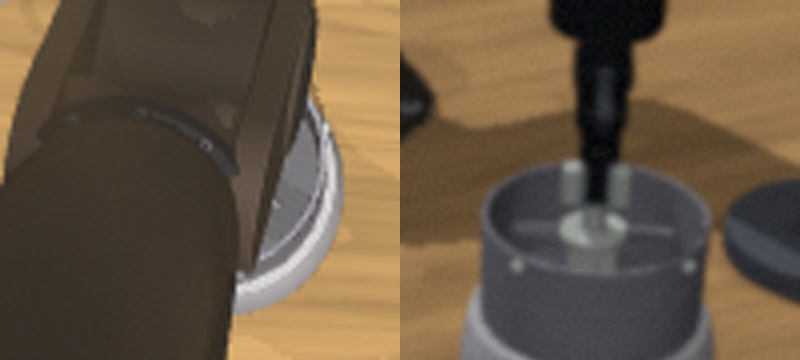

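The beater hangs in the bowl, centred over the drive at scene crop (597,230). I'll lower it gently.

>>> jog_arm([
  [[0.05, 0, 0.0005, -0.005, 0], [0.05, 0, 0.0005, -0.01, 0], [0.05, 0, 0.0005, -0.014, 0], [0.05, 0, 0.0005, -0.018, 0], [0.05, 0, 0.0005, -0.021, 0], [0.05, 0, 0.0005, -0.024, 0], [0.05, 0, 0.0005, -0.027, 0], [0.05, 0, 0.0005, -0.027, 0]],
])

```text
t: 5.72
tool_pos: [537.7, 6.7, 134.8]
tool_rot: [0.0, 0.967, -0.256, -0.0]
wrist_force: [0.3, -0.4, -2.0]
grip_width: 13.0
```

>>> jog_arm([
  [[0.05, 0, 0, -0.003, 0], [0.05, 0, 0, -0.006, 0], [0.05, 0, 0, -0.009, 0], [0.05, 0, 0, -0.012, 0], [0.05, 0, 0, -0.015, 0], [0.05, 0, 0, -0.017, 0], [0.05, 0, 0, -0.019, 0], [0.05, 0, 0, -0.019, 0]],
])

```text
t: 6.38
tool_pos: [537.9, 6.7, 116.3]
tool_rot: [0.0, 0.967, -0.256, -0.0]
wrist_force: [-0.1, -1.1, -2.3]
grip_width: 13.3
```

>>> jog_arm([
  [[0.05, 0, 0, -0.001, 0], [0.05, 0, 0, -0.002, 0], [0.05, 0, 0, -0.003, 0], [0.05, 0, 0, -0.003, 0]],
])

```text
t: 6.72
tool_pos: [538.2, 6.7, 115.9]
tool_rot: [-0.0, 0.967, -0.256, 0.001]
wrist_force: [-8.2, 2.6, 29.3]
grip_width: 13.0
```

It bottomed at TCP z 116, which matches the foot on the drive floor. Now I'll release and lift.

>>> jog_arm([
  [[0.05, 0, 0, 0.002, 0], [0.4, 0, 0, 0.002, 0], [0.4, 0, 0, 0.002, 0], [0.4, 0, 0, 0.002, 0], [0.4, 0, 0, 0.002, 0], [0.4, 0, 0, 0.03, 0], [0.4, 0, 0, 0.06, 0], [0.4, 0, 0, 0.1, 0]],
])

```text
t: 7.38
tool_pos: [537.0, 6.7, 212.7]
tool_rot: [0.0, 0.967, -0.256, -0.002]
wrist_force: [0.1, 0.5, -0.2]
grip_width: 34.1
```

>>> jog_arm([
  [[0.7, -0.02, 0.04, 0.03, 0], [0.7, -0.03, 0.08, 0.03, 0], [0.7, -0.04, 0.12, 0.03, 0], [0.7, -0.05, 0.16, 0.03, 0], [0.7, -0.06, 0.2, 0.03, 0], [0.7, -0.07, 0.24, 0.03, 0], [0.7, -0.085, 0.28, 0.03, 0], [0.7, -0.085, 0.28, 0.03, 0]],
])

```text
t: 8.05
tool_pos: [450.9, 291.0, 243.2]
tool_rot: [-0.0, 0.967, -0.254, -0.0]
wrist_force: [-0.6, -0.5, 0.4]
grip_width: 59.6
```

Run:
```python
from h import *
s=arm.read_state();print(s['tool_pos'],s['wrist_force'],s['joints'])
t=shot('top');c=shot('scene')
a=t['img'][165:265,205:305,::-1];b=c['img'][130:230,265:430,::-1]
m=np.hstack([cv2.resize(a,(300,300),interpolation=2),cv2.resize(b,(495,300),interpolation=2)])
cv2.imwrite('pics/m5.png',m)
```

```text
[450.89784083 290.95779101 243.24540573] [-0.64938217 -0.48755203  0.42256231] [4.49563782e-01 3.52675760e-01 1.76012315e+00 9.11993360e-04
 1.02883436e+00 9.62807821e-01]
```

View pics/m5.png

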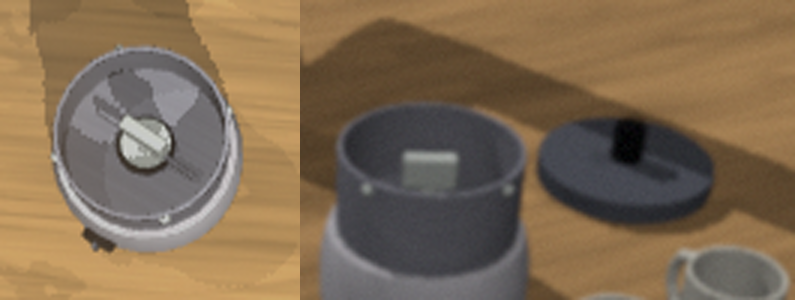

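The beater stands home: the top crop shows the bar at (145,130), and the scene crop shows the bar top below the rim. The lid is untouched at (625,165). I'll now refine the position of the lid and knob.

```bash
python3 - <<'E'
from h import *
t=optics.capture('top');s=optics.capture('scene')
a=cv2.imread('pics/top0.png');b=cv2.imread('pics/scene0.png')
for im,(u,v,w,h),c in((a,(140,215,28,34),t),(b,(355,160,36,36),s)):
    g=im[v:v+h,u:u+w].max(2);n,l,st,ce=cv2.connectedComponentsWithStats((g<28).astype('u1'))
    for i in range(1,n):
        if st[i][4]>8: print(st[i][:5]+[u,v,0,0,0],ce[i]+[u,v])
E
python3 - <<'E'
from h import *
t=optics.capture('top');s=optics.capture('scene')
for n,c in(('top',t),('scene',s)):
    for y in (288,291,294):
        print(n,y,proj(c,[452,y,63]).round(1),proj(c,[452,y,23]).round(1))
a=cv2.imread('pics/top0.png');b=cv2.imread('pics/scene0.png')
m=[cv2.resize(a[200:275,115:190],(400,400),interpolation=0),cv2.resize(b[160:210,340:410],(400,286),interpolation=0)]
m[1]=cv2.copyMakeBorder(m[1],0,114,0,0,0)
cv2.imwrite('pics/m6.png',np.clip(np.hstack(m).astype(float)*2,0,255).astype('u1'))
E
```

```text
[369 171  11  14 115] [374.13913043 177.19130435]
top 288 [150.9 236.5] [154.5 238.4]
top 291 [149.9 236.4] [153.5 238.3]
top 294 [148.8 236.4] [152.5 238.2]
scene 288 [372.9 171.5] [371. 183.]
scene 291 [373.7 171.3] [371.8 182.8]
scene 294 [374.5 171.1] [372.6 182.6]
```

View pics/m6.png

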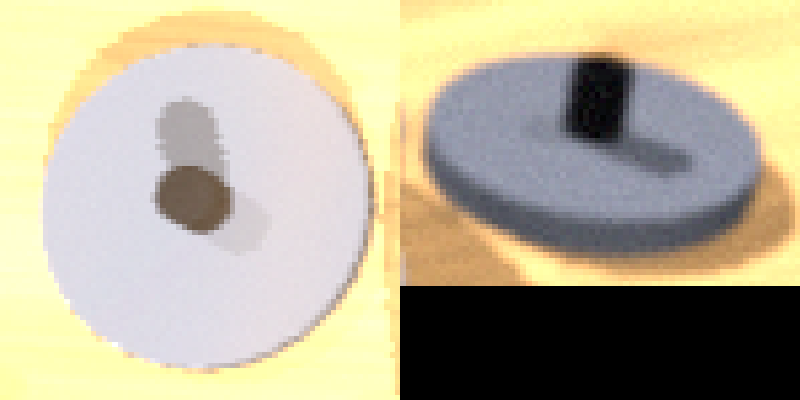

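From the plate disc at (153,237.7) and the knob top at (149,236.3) in the top view, plus the knob at (374.8,171) in the scene view, the knob is at about (452.7, 293) with its top near z=63, which is consistent. I'll descend to it.

>>> jog_arm([
  [[0.7, 0.0018, 0.002, -0.04, 0], [0.7, 0.0018, 0.002, -0.08, 0], [0.7, 0.0018, 0.002, -0.12, 0], [0.7, 0.0018, 0.002, -0.15, 0], [0.7, 0.0018, 0.002, -0.18, 0], [0.7, 0.0018, 0.002, -0.2, 0], [0.7, 0.0018, 0.002, -0.211, 0], [0.7, 0.0018, 0.002, -0.211, 0]],
])

```text
t: 9.02
tool_pos: [454.5, 287.3, 30.6]
tool_rot: [0.001, 0.967, -0.256, -0.001]
wrist_force: [0.7, 0.2, 0.2]
grip_width: 59.7
```

>>> jog_arm([
  [[0.2, 0, 0, 0, 0], [0.2, 0, 0, 0, 0], [0.2, 0, 0, 0, 0], [0.2, 0, 0, 0, 0], [0.2, 0, 0, 0, 0], [0.2, 0, 0, 0, 0]],
], squeeze=60)

```text
t: 9.52
tool_pos: [455.4, 288.8, 34.1]
tool_rot: [-0.001, 0.967, -0.256, 0.001]
wrist_force: [-0.0, -2.9, 7.0]
grip_width: 30.1
```

Gripped at 30 mm. I'll lift it and measure how the lid sits relative to the tool.

>>> jog_arm([
  [[0.2, 0, 0, 0.02, 0], [0.2, 0, 0, 0.05, 0], [0.2, 0, 0, 0.09, 0], [0.2, 0, 0, 0.13, 0], [0.2, 0, 0, 0.17, 0], [0.2, 0, 0, 0.2, 0], [0.2, 0, 0, 0.2, 0], [0.2, 0, 0, 0.2, 0]],
])

```text
t: 10.18
tool_pos: [454.8, 288.8, 234.6]
tool_rot: [-0.001, 0.967, -0.256, 0.002]
wrist_force: [0.5, -0.3, -3.4]
grip_width: 30.4
```

Run:
```python
from h import *
s=arm.read_state();print(s['tool_pos'],s['wrist_force'],s['ft_torque'],s['grip_width'],s['tool_rot'])
c=shot('scene');p=proj(c,s['tool_pos']);print(p)
u,v=int(p[0]),int(p[1]);b=c['img'][v-50:v+50,u-65:u+65,::-1];print(u-65,v-50)
cv2.imwrite('pics/m7.png',np.clip(cv2.resize(b,None,fx=6,fy=6,interpolation=2)*1.6,0,255).astype('u1'))
```

```text
[454.82530964 288.80099743 234.58264076] [ 0.53089126 -0.27386118 -3.40138849] [-0.03642744  0.07725549  0.0014396 ] 30.433977580510962 [-0.00139864  0.96679273 -0.25555213  0.001725  ]
[382.41729296 117.5303054 ]
317 67
```

View pics/m7.png

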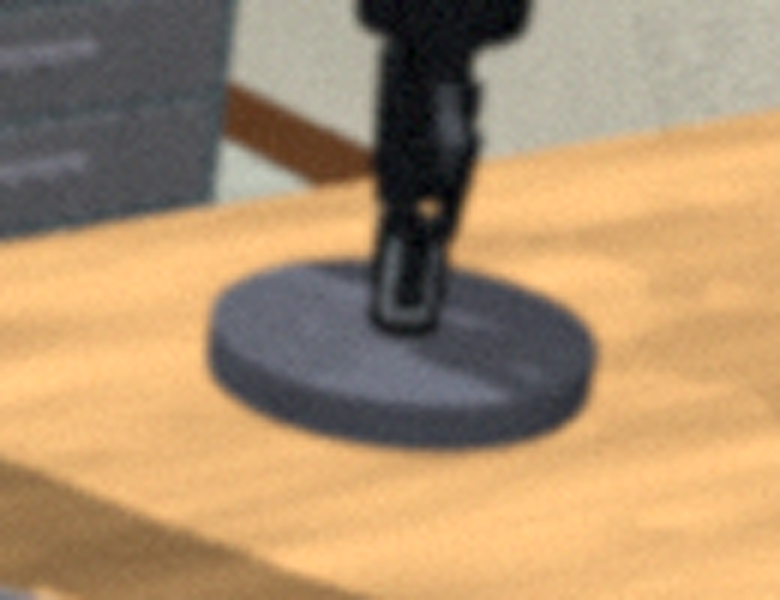

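Run:
```python
from h import *
c=shot('scene');i=c['img'][67:167,317:447].astype(int)
# outline of whole lid (grey vs wood): saturation mask, hull
h=cv2.cvtColor(c['img'],cv2.COLOR_RGB2HSV)[67:167,317:447]
m=((h[:,:,1]<110)).astype('u1');m[:38]=0
n,l,st,ce=cv2.connectedComponentsWithStats(m);k=l[58,60];m=l==k
P=[]
for x in range(36,98,4):
    if 60<=x<=76: continue
    P.append((317+x,67+np.where(m[:,x])[0][0]-.5))
print(st[k],'left/right',np.where(m.any(0))[0][[0,-1]]+317)
low=[(317+x,67+np.where(m[:,x])[0][-1]+.5) for x in range(38,98,4)]
def circ(Q,z):
    X=np.array([plane(c,q,z)[:2] for q in Q]);A=np.c_[2*X,np.ones(len(X))];r=np.linalg.lstsq(A,(X**2).sum(1),rcond=None)[0]
    return r[:2].round(1),np.sqrt(r[2]+r[:2]@r[:2]).round(1)
print('skirt bottom front arc',circ(low,200.5))
print('plate back arc',circ(P,223.5))
# symmetric: left/right extremes
```

```text
[  34   38   65   38 1820] left/right [351 415]
skirt bottom front arc (array([460.6, 289.5]), np.float64(85.8))
plate back arc (array([456.8, 290.7]), np.float64(90.4))
```

>>> jog_arm([
  [[0.2, 0.006, -0.02, 0, 0], [0.2, 0.016, -0.056, 0, 0], [0.2, 0.028, -0.096, 0, 0], [0.2, 0.039, -0.135, 0, 0], [0.2, 0.05, -0.175, 0, 0], [0.2, 0.061, -0.212, 0, 0], [0.2, 0.072, -0.25, 0, 0], [0.2, 0.08, -0.28, 0, 0]],
])

```text
t: 10.95
tool_pos: [534.6, 6.0, 230.8]
tool_rot: [0.0, 0.967, -0.256, -0.001]
wrist_force: [1.0, 0.5, -3.2]
grip_width: 30.4
```

>>> jog_arm([
  [[0.2, 0.001, -0.003, 0, 0], [0.2, 0.001, -0.003, 0, 0], [0.2, 0.001, -0.003, -0.015, 0], [0.2, 0.001, -0.003, -0.028, 0], [0.2, 0.001, -0.003, -0.028, 0], [0.2, 0.001, -0.003, -0.028, 0]],
])

```text
t: 11.45
tool_pos: [535.0, 6.7, 203.6]
tool_rot: [0.0, 0.967, -0.255, -0.001]
wrist_force: [-0.6, -0.4, -2.6]
grip_width: 30.6
```

Run:
```python
from h import *
s=arm.read_state();print(s['tool_pos'],s['wrist_force'],s['dq'].round(3),s['tool_rot'])
c=shot('scene');b=c['img'][110:240,235:385,::-1]
cv2.imwrite('pics/m8.png',np.clip(cv2.resize(b,None,fx=4.6,fy=4.6,interpolation=2)*1.5,0,255).astype('u1'))
```

```text
[535.00245455   6.70260439 203.63320725] [-0.61846917 -0.40090824 -2.62572482] [-0.005 -0.021 -0.024 -0.002  0.008 -0.004] [ 1.54402792e-04  9.66914489e-01 -2.55097517e-01 -1.26633571e-03]
```

View pics/m8.png

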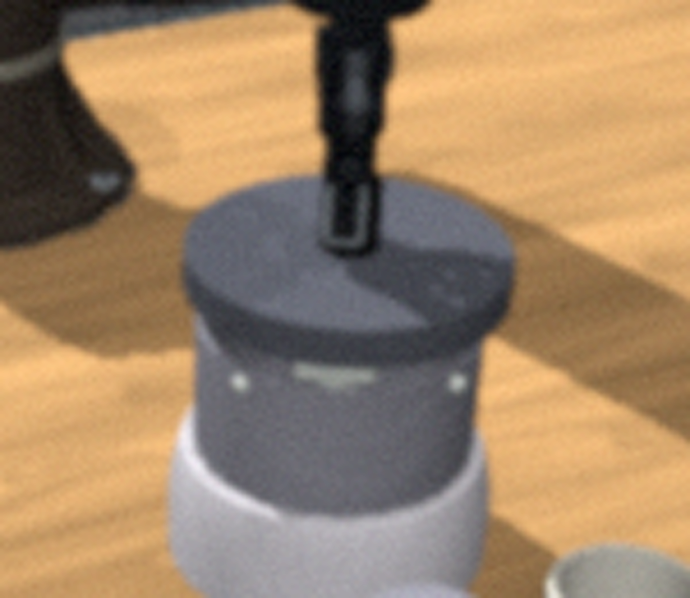

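The lid hangs above the bowl and level, with its outline at crop columns 183–513 and the bowl at 195–480. I'll check its centring numerically.

Run:
```python
from h import *
c=shot('scene')
I=lambda x,y:(235+x/4.6-.4,110+y/4.6-.4)
for z in(60,110,192): print(z,(proj(c,[538,6.4,z])-[235,110]+.4)*4.6)
# silhouette tangent columns -> axis lateral offset: mean of tangent rays
def lat(xl,yl,xr,yr,z):
    o,a=ray(c,I(xl,yl));_,b=ray(c,I(xr,yr));a=a[:2]/np.hypot(*a[:2]);b=b[:2]/np.hypot(*b[:2]);d=(a+b)/np.hypot(*(a+b))
    ax=np.array([538,6.4])-o[:2];return (d[0]*ax[1]-d[1]*ax[0]).round(1), np.degrees(np.arccos(a@b)/2).round(2), d
print('lid',lat(183,260,513,270,185)); print('bowl',lat(196,400,480,400,120)); print('base',lat(170,515,488,490,60))
h=cv2.cvtColor(c['img'],cv2.COLOR_RGB2HSV)
```

```text
60 [328.31024019 456.85195311]
110 [333.41925781 381.80799378]
192 [342.36678995 250.37869706]
lid (np.float64(2.9), np.float64(5.17), array([-0.84376207,  0.5367174 ]))
bowl (np.float64(2.6), np.float64(4.63), array([-0.8439202 ,  0.53646872]))
base (np.float64(1.0), np.float64(5.33), array([-0.84480484,  0.53507456]))
```

>>> jog_arm([
  [[0.2, 0.0015, -0.002, 0, 0], [0.2, 0.0015, -0.002, -0.005, 0], [0.2, 0.0015, -0.002, -0.01, 0], [0.2, 0.0015, -0.002, -0.014, 0], [0.2, 0.0015, -0.002, -0.018, 0], [0.2, 0.0015, -0.002, -0.021, 0], [0.2, 0.0015, -0.002, -0.024, 0], [0.2, 0.0015, -0.002, -0.024, 0]],
])

```text
t: 12.22
tool_pos: [536.9, 3.7, 179.9]
tool_rot: [0.0, 0.967, -0.256, -0.001]
wrist_force: [-0.9, -0.3, -1.6]
grip_width: 30.2
```

>>> jog_arm([
  [[0.2, 0, 0.0003, -0.002, 0], [0.2, 0, 0.0003, -0.004, 0], [0.2, 0, 0.0003, -0.005, 0], [0.2, 0, 0.0003, -0.005, 0]],
])

```text
t: 12.55
tool_pos: [536.9, 4.0, 175.3]
tool_rot: [0.0, 0.967, -0.256, -0.0]
wrist_force: [-1.5, 1.3, -1.4]
grip_width: 30.6
```

>>> jog_arm([
  [[0.2, 0, 0, -0.001, 0], [0.2, 0, 0, -0.002, 0], [0.2, 0, 0, -0.003, 0], [0.2, 0, 0, -0.003, 0]],
])

```text
t: 12.88
tool_pos: [537.0, 4.0, 172.1]
tool_rot: [0.0, 0.967, -0.256, -0.0]
wrist_force: [-2.8, -0.4, -2.6]
grip_width: 30.0
```

>>> jog_arm([
  [[0.2, 0, 0, -0.001, 0], [0.2, 0, 0, -0.002, 0], [0.2, 0, 0, -0.003, 0], [0.2, 0, 0, -0.003, 0]],
])

```text
t: 13.22
tool_pos: [536.7, 3.9, 168.8]
tool_rot: [0.0, 0.967, -0.256, -0.001]
wrist_force: [-3.7, -1.3, -8.8]
grip_width: 30.6
```

Run:
```python
from h import *
s=arm.read_state();print(s['tool_pos'],s['wrist_force'],s['ft_torque'])
c=shot('scene');b=c['img'][120:240,255:365,::-1]
cv2.imwrite('pics/m9.png',np.clip(cv2.resize(b,None,fx=5,fy=5,interpolation=2)*1.5,0,255).astype('u1'))
```

```text
[536.70526066   3.94353431 168.77774938] [-3.74375149 -1.3310667  -8.78064404] [-0.30134267  0.30532082  0.07374653]
```

View pics/m9.png

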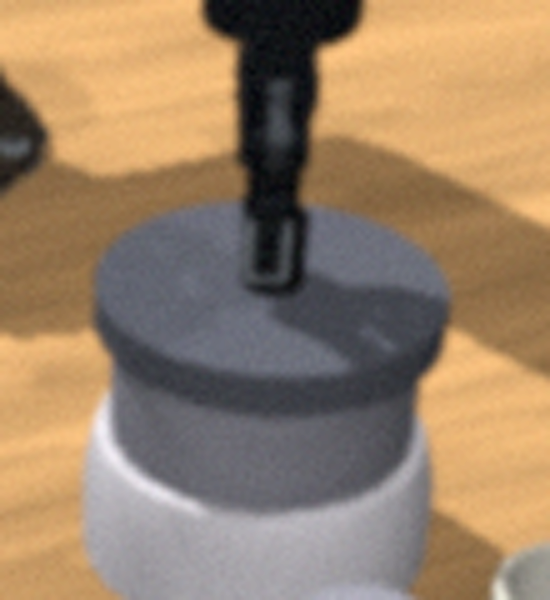

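The skirt is now over the catches and the rollers are pulling the lid down (-9 N). I'll press it home.

>>> jog_arm([
  [[0.2, 0, 0, -0.001, 0], [0.2, 0, 0, -0.002, 0], [0.2, 0, 0, -0.003, 0], [0.2, 0, 0, -0.004, 0], [0.2, 0, 0, -0.004, 0]],
])

```text
t: 13.68
tool_pos: [537.4, 4.0, 166.1]
tool_rot: [-0.0, 0.967, -0.256, 0.001]
wrist_force: [-3.2, -0.8, 3.1]
grip_width: 30.4
```

>>> jog_arm([
  [[0.2, 0, 0, -0.001, 0], [0.2, 0, 0, -0.002, 0], [0.2, 0, 0, -0.002, 0]],
])

```text
t: 13.93
tool_pos: [537.5, 4.0, 166.1]
tool_rot: [-0.0, 0.967, -0.256, 0.001]
wrist_force: [-11.6, -0.4, 27.2]
grip_width: 30.6
```

Firm stop at the expected height, with +27 N at z 166.1. I'll release, then lift clear.

>>> jog_arm([
  [[0.2, 0, 0, 0.002, 0], [0.8, 0, 0, 0.003, 0], [0.8, 0, 0, 0.003, 0], [0.8, 0, 0, 0.003, 0], [0.8, 0, 0, 0.003, 0], [0.8, 0, 0, 0.003, 0], [0.8, 0, 0, 0.02, 0], [0.8, 0, 0, 0.05, 0]],
])

```text
t: 14.6
tool_pos: [536.1, 4.0, 211.4]
tool_rot: [0.0, 0.967, -0.256, -0.003]
wrist_force: [0.8, -0.0, 0.2]
grip_width: 68.0
```

>>> jog_arm([
  [[0.8, 0, 0, 0.04, 0], [0.8, 0, -0.03, 0.07, 0], [0.8, 0, -0.07, 0.07, 0], [0.8, 0, -0.11, 0.07, 0], [0.8, 0, -0.15, 0.07, 0], [0.8, 0, -0.19, 0.07, 0], [0.8, 0, -0.22, 0.07, 0], [0.8, 0, -0.22, 0.07, 0]],
])

```text
t: 15.27
tool_pos: [537.0, -221.0, 282.9]
tool_rot: [0.0, 0.966, -0.258, 0.0]
wrist_force: [-0.6, -0.7, 0.1]
grip_width: 68.5
```

Run:
```python
from h import *
s=arm.read_state();print(s['t'],s['tool_pos'],s['wrist_force'],s['dq'].round(3))
t=shot('top');c=shot('scene')
for z in(173,190): print('axis proj top',z,proj(t,[538,6.4,z]),'scene',proj(c,[538,6.4,z]))
a=t['img'][160:260,205:305,::-1];b=c['img'][130:230,255:365,::-1]
m=np.hstack([cv2.resize(a,(400,400),interpolation=2),cv2.resize(b,(400,364),interpolation=2)if 0 else cv2.resize(b,(400,400),interpolation=2)])
cv2.imwrite('pics/m10.png',np.clip(m*1.5,0,255).astype('u1'))
```

```text
15.2667 [ 536.97540575 -220.95306937  282.8803911 ] [-0.55666166 -0.70265475  0.06637086] [ 0.072 -0.025  0.046  0.02  -0.003  0.076]
axis proj top 173 [251.2257614  206.78757397] scene [308.56240616 170.8628693 ]
axis proj top 190 [250.85426498 205.5123319 ] scene [308.97817158 164.75566806]
```

View pics/m10.png

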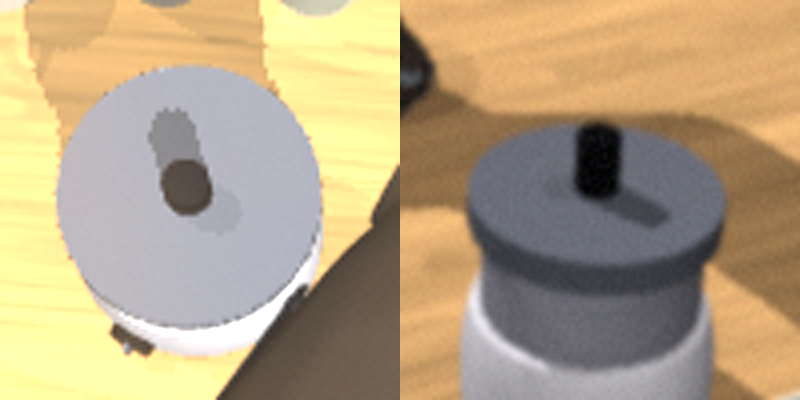

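The lid is down and level. Its plate centre in the top view is (251.9,208.6), against about (251.6,208.1) predicted for the axis. The knob top in the scene view is about (309.5,162), against about (309.1,163) predicted for z=195. The gripper is clear, so I'll hand in.

```bash
python3 -c "
from rig import arm
print(arm.hand_in())"
```

```text
the job is handed in; nothing more can be done
None
```

The beater is home in the drive and the lid is snapped down. I handed the job in at about 15.3 s with the gripper clear and touching nothing; no verdict was reported.

- **Beater:** I took it from the stand, turned it +32° to match the keys as seen from above, and lowered it. It went straight down with no extra turning. It stopped firmly (29 N) at the height expected for the foot on the drive floor, and afterwards it stood upright in the pictures.
- **Lid:** I set it over the bowl and pressed until it stopped firmly (27 N) at the expected snapped height. The last pictures put its centre within about 1.5 mm of the axis and the knob top at its expected height, and it looked level.
- **What disagreed:**
  - The lid was gripped 2–3 mm off the knob's centre because I used a lagging position reading. I corrected for this when placing it.
  - The push needed to snap the lid never showed as an upward force. The catches first showed as a pull of about 9 N, 3 mm above closed.
- **Not checked:** I did not measure the mugs, jar and plates at the end. No path came near them.

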